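# Show the glazed parcel to the inspection camera

### The arm

A 6-joint arm with a two-finger parallel gripper is mounted at the origin on the work surface. World frame = base frame: x ahead of the robot, y to its left, z up, the work surface at z = 0. Lengths are in m, angles in rad, forces in N, time in s.
With the tool pointing down it reaches from about 0.325 to 0.775 m from the base axis. Payload 9.3 kg.
Tool frame: the origin (TCP) lies midway between the tips of the shut fingers; the grasp point (between the pads) lies bot.grasp_offset behind it (bot.grasp_offset is the distance from the TCP to the grasp point, in m); z points along the fingers, y is the line along which they close (so a half turn about z gives the same grasp; the last joint's range is limited). The gripper opens to 85 mm and grips with 20 to 120 N. Pads are 22 mm wide; open, the fingers measure 114 mm over their backs; the gripper's body (76 mm by 85 mm) begins 54 mm behind the grasp point. The pads swing forward as they close: fully open they stand 13 mm farther back than shut.
Start: joints at [-1.324, 0.259, 0.021, 1.334, 0, 1.418], TCP at [0.214, -0.507, 0.231] pointing down, gripper open.
Joint ranges: [-3.04, 3.04], [-0.91, 1.82], [-1.04, 1.36], [-1.92, 1.95], [-1.52, 1.45], [-3.14, 3.14]. Speed limits (rad/s): [2.22, 2.22, 2.79, 3.14, 3.14, 3.14].

### API

Orientations are given as a unit quaternion [w, x, y, z].
In Python, from rig import bot gives the robot as it stands. Calls block until the motion is done:
- bot.move_pose(position, orientation): joint-space move of the TCP to a pose.
- bot.move_linear(position, ori=None, feed=0.15, until_force=None): straight line of the TCP; ori=None keeps the orientation; feed is the mean speed in m/s. With until_force (N) it stops when the force on the tool has changed by that much, and returns True; else False.
- bot.move_j(angles): joint-space move.
- bot.open() and bot.gripper_close(effort=None): open the fingers fully, or close them until they stop; effort is the grip in N (None keeps the last).
- bot.sleep(seconds).
- bot.inverse_kinematics(position, orientation): joint angles nearest the present ones, or None.
- bot.sense(): the state.
- bot.grab_frame(name): name is "side" or "top"; returns a dict with "frame" (480x640x3 uint8, red, green, blue), "z_map" (480x640 float32, m along the optical axis (not along the pixel's ray), 0 where there is no reading), "intrinsics" (3x3 intrinsics, pixels), "distortion" ([k1, k2, p1, p2, k3] as OpenCV has them; the pictures are not rectified), "position" and "rotation" of the camera in the world. Camera axes: x right, y down, z forward; pixel columns grow to the right and rows downward; lengths in m; the calibration is good to about 2 mm. A picture is of the moment at which its call begins.
A pose or a line that the arm cannot do raises bot.PlanningError and nothing moves.
- bot.close_job(): hands the job in; it is judged then, once.
The state is a dict: "time_s": time; "q": joint angles; "joint_velocities": joint speeds; "effort": joint torques, N m; "tcp_pos": TCP position; "orientation": TCP orientation; "force": force on the tool from outside, world axes, zero at the start; "torque": the same for the moment, N m; "gripper_width": finger opening in m; "grip_force": force on a finger pad.
Only numpy, scipy, OpenCV 4.12 (cv2) and the standard library are available. Lean on these libraries where they do the work, as an engineer would, in place of code of your own. Each camera call takes 0.05 s, during which the arm holds its last target. There are 200 camera calls.

### The job

Lift the lid off the steel pan by its knob and lay it flat in the middle of the red cutting board, lowering it rather than dropping it. Then take the golden glazed parcel out of the pan by its bone and hold it in the air for the inspection camera: bone pointing up, the middle of the pastry 20 cm straight ahead of the lens and level with it, a broad face square to the lens. Finish while still holding it there, with the other parcels left standing in the pan and nothing else on the counter or the camera disturbed.

Things in the scene. Friction and masses are not known exactly. Their poses are not given: they have to be found in the camera images.
- pan: Fixed stainless steel pan, rim 162 (its x) by 265 (its y) and 140 high, side walls 4, rim flange 12 wide; inside 134 by 237, floor 4 above the counter. Origin: centre of its underside, z up. It stands either left or right of the robot's midline, the red board on the other side. Three parcels stand in it in a row along y, about 78 apart, one in each place, their x roughly along the pan's x.
- lid: Loose flat steel lid, 160 (x) by 262 (y), about 350 g, on the pan at the start. A skirt 6 high under it, 126 by 229, sits inside the pan's rim with 4 mm play; the plate lies 6 to 10 above the origin. Origin: centre of the skirt's lower edge, 134 above the counter when on the pan. A black round knob stands on its middle: stem 18 across, grip 34 across between 26 and 50 above the origin.
- knob (a point): Middle of the lid's knob, on its axis, 38 above the lid's origin.
- board: Fixed red plastic cutting board, 230 (x) by 320 (y), 15 thick. Origin: centre of its underside, on the counter. The lid is to lie on it.
- golden: The golden-yellow glazed, deep-frozen, hard pastry parcel: a block 38 thick (its x), 56 wide (its y; 64 over the thin crimped seam), 62 high, standing on its narrow end, with one straight flat bone rising from the middle of its top. Bone: 10 mm thick along x, 16 wide along y, its top 130 above the underside, so 68 mm of it is bare. About 150 g, rigid. Origin: centre of the underside, z up along the bone, x square to the two broad faces (which are alike).
- golden_middle (a point): Middle of the golden parcel's pastry block, 31 above its underside.
- golden_bone (a point): Point on the golden parcel's bone to hold it by, 100 above its underside (30 below the bone's top). Axes as the parcel's.
- plain1: One of two pale cream, unglazed frozen parcels in the same pan, same shape and size as the golden one; stays where it is.
- plain2: The other pale cream parcel; stays where it is.
- lens (a point): Centre of the front glass of the grey inspection camera, which sits on a mast at the far side of the counter (base 110 by 100, mast to 310 high) and looks level, roughly towards the robot. Its x axis points from the glass back into the camera, so the camera looks along its -x; z up. Lens 19 in radius; camera body 90 long, 60 wide, 55 high behind it. Its height differs from day to day, 205 to 255 above the counter.
- focus (a point): The camera's focus point in the air, 200 straight ahead of the lens at lens height; axes as those of the lens. The middle of the golden pastry belongs here, a broad face square to x.
- oil: Yellow squeeze bottle with a white cap, 64 across, 170 high, at the back of the counter; origin at the centre of its underside. Bystander.
- washpan: Small open steel bowl, 110 across, 55 high, at the back; origin at the centre of its underside. Bystander.
- mill: Dark wooden pepper mill, 54 across, 150 high, at the left side; origin at the centre of its underside. Bystander.

How it is judged:
By the outcome, as a careful person would: the job done as asked, in the order asked, and still so for the second after the job is handed in, while the arm keeps its last pose, push and grip.
It also fails if it takes over 61 s, if anything falls off the work surface, if the arm or the gripper's body presses on something with over 40 N, if the wrist force passes 120 N, or if a joint passes its speed limit or range.

## Working session

There is one attempt and no reset: what is moved stays moved. The work goes in short steps, each a Python script; the robot and the scene stay as the last script left them, time stands still between calls to the robot, and variables do not carry over. Pictures are saved under pics/ and viewed, at most 10 in all, crops included, and the job is handed in when it is done.

```bash
mkdir -p pics; ls; cat > h.py <<'E'
import numpy as np, cv2, pickle
from scipy.spatial.transform import Rotation as R
from rig import bot
def grab(n):
    f=bot.grab_frame(n); pickle.dump(f,open(f'{n}.pkl','wb')); return f
def load(n): return pickle.load(open(f'{n}.pkl','rb'))
def rot(f):
    r=np.array(f['rotation']); return r if r.shape==(3,3) else R.from_quat(np.r_[r[1:],r[0]]).as_matrix()
def cloud(f):
    h,w=f['z_map'].shape; u,v=np.meshgrid(np.arange(w),np.arange(h))
    p=cv2.undistortPoints(np.stack([u,v],-1).reshape(-1,1,2).astype(np.float64),np.array(f['intrinsics']),np.array(f['distortion'])).reshape(h,w,2)
    z=f['z_map'][...,None]; c=np.concatenate([p*z,z],-1)@rot(f).T+np.array(f['position']); c[f['z_map']==0]=np.nan; return c
def quat(m): q=R.from_matrix(m).as_quat(); return [q[3],q[0],q[1],q[2]]
def down(yaw): # tool z down, tool y (closing) along world direction yaw
    y=np.array([np.cos(yaw),np.sin(yaw),0]); z=np.array([0,0,-1.]); return quat(np.column_stack([np.cross(y,z),y,z]))
E
python3 - <<'E'
from h import *
for n in('top','side'):
    f=grab(n); cv2.imwrite(f'pics/{n}1.png',f['frame'][...,::-1]); print(n,f['position'],rot(f).round(3).tolist(),np.array(f['intrinsics']).tolist())
s=bot.sense(); print(bot.grasp_offset,s['orientation'],s['time_s'])
E
```

```text
pics
top [0.51301525 0.10179834 1.20737592] [[-0.011, -0.995, 0.097], [-1.0, 0.012, 0.009], [-0.01, -0.097, -0.995]] [[486.70527349537616, 0.0, 316.94227239265695], [0.0, 486.70527349537616, 239.03449507510112], [0.0, 0.0, 1.0]]
side [0.07029404 1.1251712  0.93966125] [[-0.88, -0.261, 0.397], [-0.474, 0.503, -0.723], [-0.011, -0.824, -0.566]] [[556.9763124702034, 0.0, 319.92843361874344], [0.0, 556.9763124702034, 237.4996121817909], [0.0, 0.0, 1.0]]
0.0187 [-5.85384169e-04  9.80084131e-01  1.98581857e-01 -1.76455876e-05] 0.1
```

View pics/top1.png

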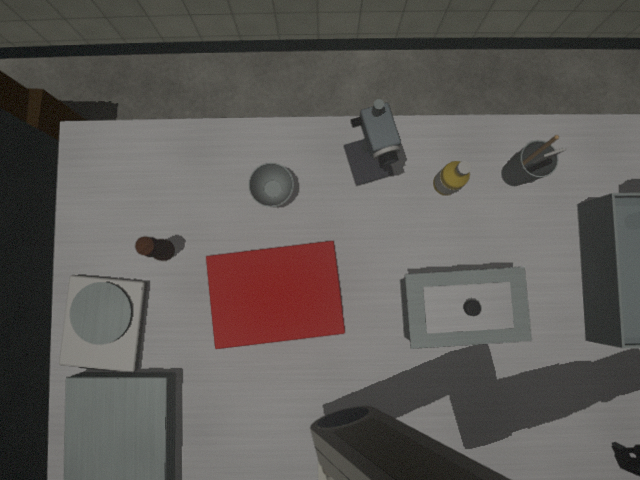

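View pics/side1.png

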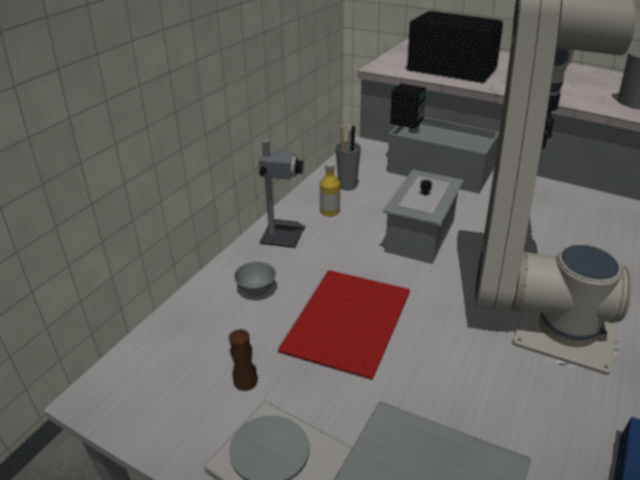

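The top view shows the pan with lid on the right (knob at about (472,307)), the red board at (275,295), and the camera at (382,135) with its lens at (388,158). The side view shows the lens at (298,166). I'll measure these from depth next.

```bash
python3 - <<'E'
from h import *
f=load('top'); c=cloud(f); rgb=f['frame'].astype(int)
def rect(m,name):
    p=c[m][:,:2]; (x,y),(w,h),a=cv2.minAreaRect((p*1000).astype(np.float32)); print(name,m.sum(),'ctr',round(x,1),round(y,1),'size',round(w,1),round(h,1),'ang',round(a,2),'z',np.nanmedian(c[m][:,2]).round(4))
box=np.zeros((480,640),bool)
def B(u0,u1,v0,v1): b=box.copy(); b[v0:v1,u0:u1]=1; return b
z=c[...,2]
m=B(395,540,255,355)&(z>.13)&(z<.153); m=cv2.morphologyEx(m.astype(np.uint8),cv2.MORPH_OPEN,np.ones((3,3)))>0; rect(m,'lid')
k=B(455,490,290,325)&(z>.17); rect(k,'knob')
r=B(195,355,230,360)&(rgb[...,0]>2.2*rgb[...,1]); r=cv2.morphologyEx(r.astype(np.uint8),cv2.MORPH_OPEN,np.ones((3,3)))>0; rect(r,'board')
b=B(345,410,95,185)
print(np.histogram(z[b&(z>.1)],bins=np.arange(.1,.36,.01)))
for n,uu in (('side',(250,310,135,185)),):
    g=load(n); d=cloud(g); q=d[uu[2]:uu[3],uu[0]:uu[1]]; 
    print(np.histogram(q[...,2][q[...,2]>.1],bins=np.arange(.1,.36,.01))[0])
sel=b&(z>.17); print(np.c_[np.argwhere(sel)[::40],(c[sel][::40]*1000).round()].astype(int).tolist())
im=np.hstack([cv2.resize(f['frame'][90:190,340:420],(400,500),interpolation=2),cv2.resize(load('side')['frame'][135:190,255:310],(400,500)  ,interpolation=2)])
cv2.imwrite('pics/cam.png',im[...,::-1])
E
```

```text
lid 8866 ctr 464.5 -216.4 size 163.4 267.1 ang 2.76 z 0.1439
knob 227 ctr 465.0 -215.0 size 33.4 31.3 ang 89.25 z 0.1822
board 11939 ctr 495.6 218.1 size 226.1 314.7 ang 6.42 z 0.0142
(array([   1,    0,    0,    0,    0,    0,    0,    0,    0,    0,    0,
         12,   37,   76,  178,  230, 1268,   38,   18,   21,   84,   19,
          0,    0,    0]), array([0.1 , 0.11, 0.12, 0.13, 0.14, 0.15, 0.16, 0.17, 0.18, 0.19, 0.2 ,
       0.21, 0.22, 0.23, 0.24, 0.25, 0.26, 0.27, 0.28, 0.29, 0.3 , 0.31,
       0.32, 0.33, 0.34, 0.35]))
[  0   0   0   0   0   0   0   1  18  20  13  22 104 121 155 180 222 231
  20  28  28  21   0   0   0]
[[99, 377, 868, -8, 308], [103, 384, 876, -27, 268], [106, 376, 855, -6, 307], [108, 370, 865, 1, 271], [109, 382, 854, -19, 294], [111, 361, 862, 19, 263], [112, 370, 858, 1, 268], [113, 378, 848, -12, 288], [114, 386, 854, -31, 266], [116, 359, 860, 21, 240], [117, 363, 849, 15, 263], [118, 363, 846, 15, 266], [119, 360, 851, 20, 248], [120, 356, 849, 28, 248], [121, 352, 847, 36, 247], [121, 392, 838, -42, 268], [122, 390, 837, -38, 267], [123, 387, 836
[... 167 characters left out ...]
, 269], [130, 396, 821, -50, 265], [132, 365, 823, 10, 250], [133, 370, 815, 2, 265], [134, 375, 813, -8, 267], [135, 379, 811, -16, 267], [136, 384, 808, -25, 268], [137, 389, 806, -35, 266], [138, 393, 804, -43, 267], [139, 398, 803, -54, 263], [141, 367, 806, 6, 242], [142, 373, 796, -3, 267], [143, 379, 795, -15, 266], [144, 384, 793, -25, 265], [145, 391, 789, -39, 269], [146, 398, 792, -55, 252], [148, 374, 784, -5, 268], [149, 382, 782, -21, 265], [150, 390, 780, -37, 267], [151, 398, 785, -57, 239], [153, 377, 777, -12, 258], [154, 389, 774, -36, 258], [156, 375, 772, -9, 250], [157, 389, 769, -36, 254], [159, 380, 768, -19, 244], [161, 382, 762, -22, 249], [163, 389, 761, -38, 238]]
```

View pics/cam.png

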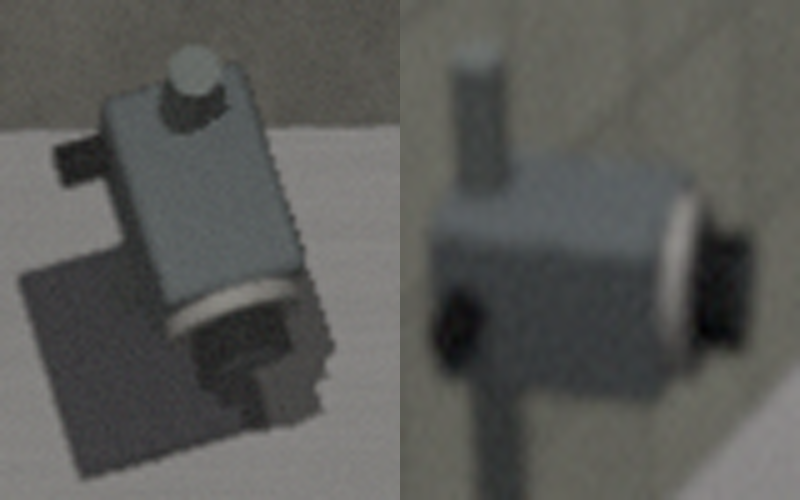

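The crop shows the camera body's top face with corners at about (105,100), (168,300), (300,265) and (240,70), and a white ring and black barrel in front of it.

```bash
python3 - <<'E'
from h import *
f=load('top'); c=cloud(f); g=load('side'); d=cloud(g)
def ray(f,uv,z):
    p=cv2.undistortPoints(np.array(uv,float).reshape(-1,1,2),np.array(f['intrinsics']),np.array(f['distortion'])).reshape(-1,2)
    r=np.c_[p,np.ones(len(p))]@rot(f).T; o=np.array(f['position']); return o+r*((z-o[2])/r[:,2])[:,None]
uv=np.array([[105,100],[168,300],[300,265],[240,70]])/5+[340,90]-.5
P=ray(f,uv,.267); print((P*1000).round(1).tolist()); 
for i in range(4): e=P[(i+1)%4]-P[i]; print(round(np.hypot(*e[:2])*1000,1),np.degrees(np.arctan2(e[1],e[0])).round(2))
z=c[...,2]; m=np.zeros(z.shape,bool); m[90:190,345:410]=1; m&=(z>.262)&(z<.273)
print(np.median(z[m]),cv2.minAreaRect((c[m][:,:2]*1000).astype(np.float32)))
s=d[140:185,258:312].reshape(-1,3); s=s[(s[:,2]>.2)&(s[:,0]>.7)&(s[:,0]<.95)]
t=c[90:190,345:410].reshape(-1,3); t=t[t[:,2]>.2]
for nm,q in(('top',t),('side',s)):
  for a in (-14,-17,-20):
    ax=np.array([np.cos(np.radians(a)),np.sin(np.radians(a))]); lat=np.array([-ax[1],ax[0]])
    o=P[:,:2].mean(0); A=(q[:,:2]-o)@ax*1000; L=(q[:,:2]-o)@lat*1000
    print(nm,a,np.percentile(A,[0,1,2,3,5]).round(1))
  i=A<-45; print('front pts',np.percentile(L[i],[2,50,98]).round(1),'z',np.percentile(q[i,2],[2,50,98]).round(3)); print(np.histogram(A,bins=np.arange(-90,0,4)))
E
```

```text
[[863.5, 20.0, 267.0], [781.2, -3.2, 267.0], [794.8, -55.9, 267.0], [875.3, -34.3, 267.0]]
85.5 -164.28
54.4 -75.51
83.3 14.99
55.5 102.26
0.2664114459390781 ((816.9509887695312, -22.25830078125), (115.52197265625, 60.48473358154297), 16.165599822998047)
top -14 [-69.1 -65.6 -62.6 -60.5 -57.3]
top -17 [-68.  -64.1 -61.5 -59.  -56.1]
top -20 [-66.7 -62.5 -59.9 -57.5 -54.8]
front pts [-51.1 -25.    2.1] z [0.224 0.254 0.267]
(array([  0,   0,   0,   0,   0,   2,  20,  32,  61,  83,  81,  76,  63,
        74,  73,  83,  78,  82,  86,  83,  93, 107]), array([-90, -86, -82, -78, -74, -70, -66, -62, -58, -54, -50, -46, -42,
       -38, -34, -30, -26, -22, -18, -14, -10,  -6,  -2]))
side -14 [-67.7 -63.3 -62.3 -61.2 -57.6]
side -17 [-66.6 -61.9 -61.1 -59.9 -56.6]
side -20 [-65.3 -60.5 -59.6 -58.6 -55.3]
front pts [-46.9 -19.4   1.1] z [0.223 0.249 0.27 ]
(array([ 0,  0,  0,  0,  0,  0,  4, 34, 34, 67, 61, 55, 47, 47, 51, 42, 40,
       50, 53, 50, 53, 50]), array([-90, -86, -82, -78, -74, -70, -66, -62, -58, -54, -50, -46, -42,
       -38, -34, -30, -26, -22, -18, -14, -10,  -6,  -2]))
```

```bash
python3 - <<'E'
from h import *
f=load('top'); c=cloud(f); g=load('side'); d=cloud(g)
s=d[140:185,258:312].reshape(-1,3); s=s[(s[:,2]>.2)&(s[:,0]>.7)&(s[:,0]<.95)]
t=c[90:190,345:410].reshape(-1,3); t=t[t[:,2]>.2]
o=np.array([.8287,-.0183]); a=np.radians(15.3); ax=np.array([np.cos(a),np.sin(a)]); lat=np.array([-ax[1],ax[0]])
for nm,q in(('top',t),('side',s)):
  A=(q[:,:2]-o)@ax*1000; L=(q[:,:2]-o)@lat*1000
  print(nm,np.percentile(A,[0,1,2,3,5]).round(1))
  for k in range(-80,-36,4):
    i=(A>=k)&(A<k+4)
    if i.sum()>3: print(k,i.sum(),'L',np.percentile(L[i],[5,50,95]).round(1),'z',(1000*np.percentile(q[i,2],[5,50,95])).round(1))
# body edges: lateral extents & heights
  i=(A>-30)&(A<20); print('bodyL',np.percentile(L[i],[3,97]),'z',np.percentile(q[i,2],[3,97]))
E
```

```text
top [-71.1 -70.5 -69.8 -69.  -64.9]
-72 69 L [-15.7   0.8  15.6] z [230.2 245.3 259.5]
-68 37 L [-15.9   1.4  16.1] z [244.9 254.7 257.9]
-64 40 L [-14.6   2.9  16.7] z [245.2 255.  259.3]
-60 35 L [-15.7   4.3  17.3] z [243.4 254.8 259.1]
-56 79 L [-22.7   4.4  22.8] z [231.3 254.9 263.3]
-52 67 L [-25.6   3.3  25.2] z [238.1 262.2 268.8]
-48 56 L [-22.1   6.5  25.7] z [245.7 262.3 267.3]
-44 84 L [-26.6   6.2  28.6] z [228.9 264.1 268.1]
-40 71 L [-26.6   4.2  29.1] z [243.3 266.3 268.9]
bodyL [-27.79808361  29.64404381] z [0.22956492 0.26947983]
side [-69.5 -68.7 -67.8 -66.5 -63. ]
-72 19 L [-8.3  2.8 14.7] z [231.6 241.7 261.8]
-68 31 L [-11.9   8.3  14.2] z [232.2 250.  261.7]
-64 23 L [ 0.4 13.  16.5] z [234.2 255.4 262.7]
-60 17 L [ 0.6 11.9 17.5] z [233.8 247.1 260.9]
-56 40 L [-17.9   8.   24.4] z [233.9 257.  268.1]
-52 42 L [-10.7  12.   23.5] z [220.1 255.2 270.2]
-48 41 L [-14.7  20.2  26. ] z [229.3 258.1 271.5]
-44 40 L [-14.6  22.5  28.5] z [222.5 257.7 272.2]
-40 39 L [-25.1  22.4  28.7] z [221.2 260.5 273.3]
bodyL [-23.67732373  30.31517202] z [0.22054671 0.27320393]
```

```bash
cat > a.py <<'E'
from h import *
y0=np.radians(2.8)
for k in (0,90,180,-90):
    q=bot.inverse_kinematics([.4648,-.216,.153],down(y0+np.radians(k))); q2=bot.inverse_kinematics([.4956,.2181,.034],down(np.radians(6.4+k))); print(k,None if q is None else np.round(q,2),None if q2 is None else np.round(q2,2))
E
python3 a.py
```

```text
0 [-0.6   0.23 -0.22  1.12  0.    0.92] [ 0.26  0.38 -0.34  0.85  0.    1.72]
90 [-0.6   0.23 -0.22  1.12  0.   -0.65] [ 0.26  0.38 -0.34  0.85  0.    0.15]
180 [-0.6   0.23 -0.22  1.12  0.   -2.22] [ 0.26  0.38 -0.34  0.85  0.   -1.42]
-90 [-0.6   0.23 -0.22  1.12  0.    2.49] [ 0.26  0.38 -0.34  0.85  0.   -2.99]
```

```bash
cat > b.py <<'E'
from h import *
o=down(np.radians(92.8)); x,y=.4648,-.216
bot.move_pose([x,y,.26],o); bot.move_linear([x,y,.153],feed=.12,until_force=8)
print(bot.sense()['tcp_pos'],bot.sense()['force']); bot.gripper_close(60)
s=bot.sense(); print(s['gripper_width'],s['grip_force'],s['force'],s['torque'])
bot.move_linear([x,y,.20],feed=.05)
s=bot.sense(); print(s['gripper_width'],s['force'],s['torque'],s['time_s'])
bot.move_linear([x,y,.26],feed=.12)
f=grab('top'); cv2.imwrite('pics/top2.png',f['frame'][...,::-1])
E
python3 b.py
```

```text
[ 0.465087   -0.21628429  0.15362836] [-0.63727596 -0.71512015  0.89214219]
0.032634039163864224 59.26922142505646 [-1.41620543 -0.3735153   6.41391119] [-0.04571984  0.24385082 -0.01326815]
0.032532918580503875 [ 0.50525037 -0.00862989 -4.93634845] [ 0.04177329 -0.03275694  0.01869508] 4.5583
```

View pics/top2.png

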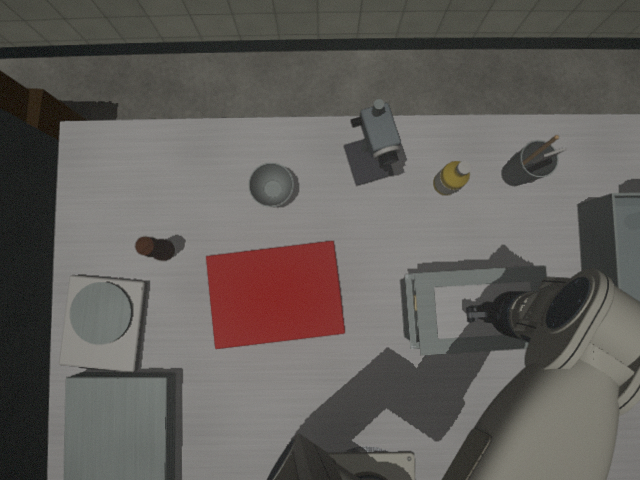

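The lid is held level (plate around (490,315), knob in the fingers at (478,312)), and a golden strip shows in the pan at (415,300).

```bash
cat > c.py <<'E'
from h import *
o=down(np.radians(96.4)); x,y=.4956,.2181
bot.move_linear([x,y,.24],o,feed=.15)
bot.move_linear([x,y,.055],feed=.10)
s=bot.sense(); print(s['force'],s['tcp_pos'])
print(bot.move_linear([x,y,.030],feed=.02,until_force=3))
s=bot.sense(); print(s['force'],s['torque'],s['tcp_pos'],s['time_s'])
bot.sleep(.2); bot.open(); bot.sleep(.2)
bot.move_linear([x,y,.20],feed=.12)
bot.move_pose([.40,.12,.33],down(np.radians(45)))
print(bot.sense()['time_s'],bot.sense()['q'])
for n in('top','side'): f=grab(n); cv2.imwrite(f'pics/{n}3.png',f['frame'][...,::-1])
E
python3 c.py
```

```text
[ 0.22259058  0.77659141 -3.72073494] [0.49587361 0.21818752 0.05547647]
True
[-0.36005117  0.79000008  4.50451258] [-0.08930279  0.09542011 -0.04545273] [0.49552682 0.21809324 0.03456612] 11.2583
14.5417 [ 9.00166320e-02  1.78975561e-02 -2.15021801e-02  1.53170373e+00
  1.48110052e-04  8.73169301e-01]
```

View pics/top3.png

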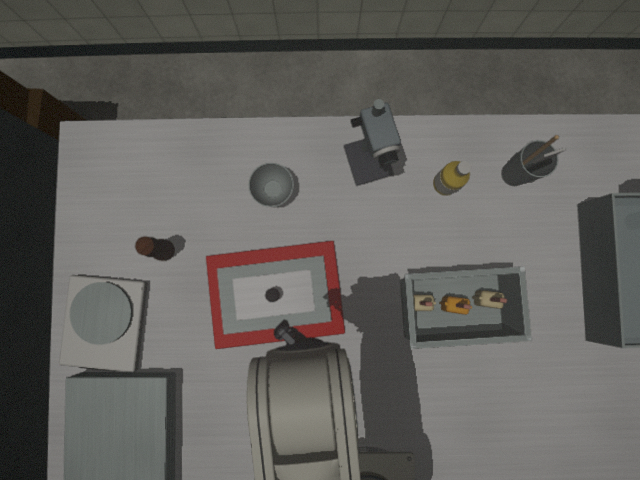

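The lid lies centred on the board. The golden parcel is the middle one, at about (457,304). I'll enlarge both views.

```bash
python3 - <<'E'
from h import *
f=load('top'); g=load('side')
im=np.vstack([cv2.resize(f['frame'][283:323,405:515],None,fx=7,fy=7,interpolation=2),cv2.resize(g['frame'][170:210,380:490],None,fx=7,fy=7,interpolation=2)])
cv2.imwrite('pics/g.png',im[...,::-1])
c=cloud(f); z=c[...,2]; h=cv2.cvtColor(f['frame'],cv2.COLOR_RGB2HSV)
m=np.zeros(z.shape,bool); m[285:325,405:515]=1
gold=m&(h[...,0]<30)&(h[...,1]>150)&(h[...,2]>60)&(z>.05)&(z<.08)
print(gold.sum(),c[gold].mean(0),cv2.minAreaRect((c[gold][:,:2]*1000).astype(np.float32)))
b=m&(z>.095)&(z<.137); b[:290]=0;b[318:]=0; b[:,:418]=0;b[:,512:]=0
print([(u,v,*(c[v,u]*1000).round().astype(int)) for v,u in np.argwhere(b)][:70])
E
```

```text
247 [ 0.46545876 -0.20876269  0.06395757] ((466.26470947265625, -212.46966552734375), (55.138004302978516, 34.24055099487305), 81.05183410644531)
[(np.int64(495), np.int64(297), np.int64(484), np.int64(-291), np.int64(98)), (np.int64(496), np.int64(297), np.int64(484), np.int64(-291), np.int64(105)), (np.int64(497), np.int64(297), np.int64(484), np.int64(-292), np.int64(108)), (np.int64(494), np.int64(298), np.int64(482), np.int64(-288), np.int64(100)), (np.int64(495), np.int64(298), np.int64(482), np.int64(-288), np.int64(106)), (np.int64(496), np.int64(298), np.int64(482), np.int64(-290), np.int64(107)), (np.int64(497), np.int64(298), np.int64(482), np.int64(-288), np.int64(118)), (np.int64(498), np.int64(298), np.int64(482), np.int64(-289), np.int64(124)), (np.int64(499), np.int64(298), np.int64(482), np.int64(-289), np.int64(128)), (np.int64(500), np.int64(298), np.int64(482), np.int64(-291), np.int64(129)), (np.int64(501), np.int64(298), np.int64(483), np.int64(-291), np.int64(135)), (np.int64(502), np.int64(298), np.int64(482), np.int64(-294), np.int64(133)), (np.int64(503), np
[... 3803 characters left out ...]
np.int64(422), np.int64(302), np.int64(475), np.int64(-124), np.int64(104)), (np.int64(423), np.int64(302), np.int64(475), np.int64(-124), np.int64(111)), (np.int64(424), np.int64(302), np.int64(476), np.int64(-124), np.int64(121)), (np.int64(425), np.int64(302), np.int64(476), np.int64(-125), np.int64(129)), (np.int64(426), np.int64(302), np.int64(476), np.int64(-127), np.int64(131)), (np.int64(427), np.int64(302), np.int64(476), np.int64(-128), np.int64(136)), (np.int64(428), np.int64(302), np.int64(476), np.int64(-131), np.int64(133)), (np.int64(429), np.int64(302), np.int64(476), np.int64(-133), np.int64(132)), (np.int64(430), np.int64(302), np.int64(476), np.int64(-136), np.int64(131))]
```

View pics/g.png

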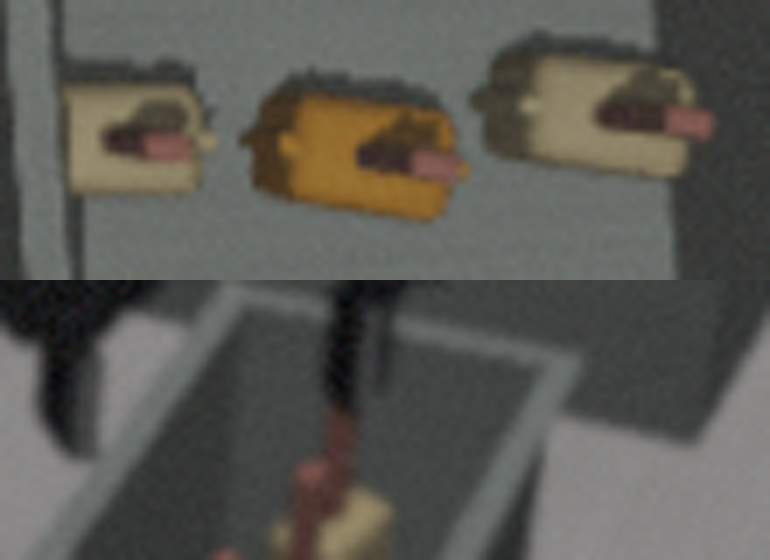

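The golden parcel's bone top is at crop (436,163). Its pastry top corners are at about (305,93), (455,112), (440,222) and (290,205). It is yawed a few degrees.

```bash
cat >> h.py <<'E'
def ray(f,uv,z):
    p=cv2.undistortPoints(np.array(uv,float).reshape(-1,1,2),np.array(f['intrinsics']),np.array(f['distortion'])).reshape(-1,2)
    r=np.c_[p,np.ones(len(p))]@rot(f).T; o=np.array(f['position']); return o+r*((z-o[2])/r[:,2])[:,None]
E
python3 - <<'E'
from h import *
f=load('top'); off=np.array([405,283])-.5
P=ray(f,np.array([[305,93],[455,112],[440,222],[290,205]])/7+off,.066); print((P*1000).round(1).tolist(),P.mean(0))
for i in range(4): e=P[(i+1)%4]-P[i]; print(round(np.hypot(*e[:2])*1000,1),np.degrees(np.arctan2(e[1],e[0])).round(2))
T=ray(f,np.array([[436,163],[413,160],[460,165]])/7+off,.134); print(T)
c=cloud(f); z=c[...,2]; m=np.zeros(z.shape,bool); m[298:314,455:475]=1; m&=(z>.126)&(z<.14)
print(m.sum(),c[m].mean(0),cv2.minAreaRect((c[m][:,:2]*1000).astype(np.float32)))
for k in (0,180):
    print(bot.inverse_kinematics([.464,-.214,.085],down(np.radians(k-6))),bot.inverse_kinematics([.5686,-.089,.291],down(np.radians(k+15.3))))
E
```

```text
[[487.5, -192.7, 66.0], [480.5, -242.6, 66.0], [444.3, -236.2, 66.0], [450.6, -186.4, 66.0]] [ 0.46570821 -0.21445481  0.066     ]
50.4 -97.96
36.8 170.01
50.2 82.79
37.5 -9.64
[[ 0.46667466 -0.21548911  0.134     ]
 [ 0.46770814 -0.20829645  0.134     ]
 [ 0.46594661 -0.22300961  0.134     ]]
34 [ 0.46625393 -0.21611515  0.13212445] ((466.15130615234375, -215.8035430908203), (15.048501968383789, 8.926726341247559), 89.5290756225586)
[-0.59648313  0.28212655 -0.33802777  0.95064201  0.          1.07903295] [-0.30103985  0.29509809  0.22284687  1.4985451   0.          1.0027211 ]
[-0.59648313  0.28212655 -0.33802777  0.95064201  0.         -2.0625597 ] [-0.30103985  0.29509809  0.22284687  1.4985451   0.         -2.13887156]
```

```bash
cat > d.py <<'E'
from h import *
x,y=.4663,-.2157; o=down(np.radians(-8))
bot.move_pose([x,y,.26],o)
print(bot.move_linear([x,y,.0855],feed=.08,until_force=8))
s=bot.sense(); print(s['tcp_pos'],s['force'])
bot.gripper_close(50); s=bot.sense(); print(s['gripper_width'],s['grip_force'],s['force'],s['torque'],s['tcp_pos'])
bot.move_linear([x,y,.11],feed=.04); s=bot.sense(); print(s['gripper_width'],s['force'],s['torque'])
bot.move_linear([x,y,.30],feed=.10)
s=bot.sense(); print(s['tcp_pos'],s['force'],s['torque'],s['time_s'])
bot.move_linear([.5686,-.0890,.2915],down(np.radians(15.3)),feed=.08)
bot.sleep(.5); s=bot.sense(); print(s['tcp_pos'],s['gripper_width'],s['torque'],s['time_s'])
for n in('top','side'): f=grab(n); cv2.imwrite(f'pics/{n}4.png',f['frame'][...,::-1])
E
python3 d.py
```

```text
False
[ 0.46645978 -0.21576299  0.08578252] [-1.23945631  0.40760346  0.170189  ]
0.009334392778055626 48.89548122882843 [ 0.06660275 -0.03451159  1.03848849] [0.05471424 0.0175005  0.04893894] [ 0.46636582 -0.21573257  0.08556774]
0.009514293116553144 [ 0.99776593 -0.25601524 -1.42332696] [0.07045784 0.03144482 0.01195264]
[ 0.46619455 -0.21562485  0.299594  ] [ 0.51166337  0.66968468 -2.25129858] [-0.05864705 -0.02625124  0.01384191] 21.7833
[ 0.56858824 -0.08901294  0.2915058 ] 0.0094499255676482 [-0.03520402  0.00325641 -0.03408482] 24.475
```

View pics/side4.png

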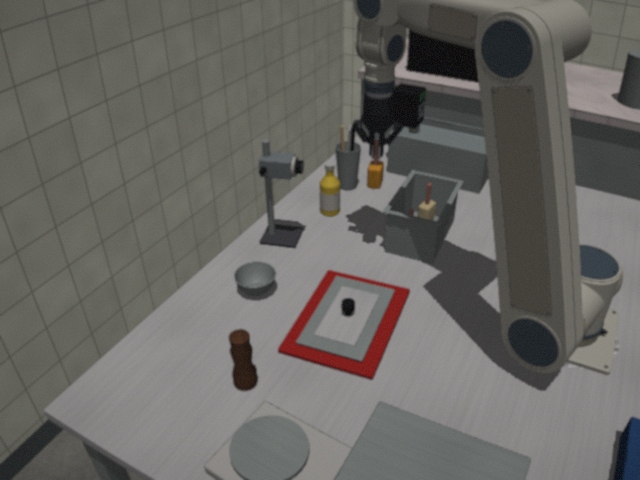

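```bash
python3 - <<'E'
from h import *
g=load('side')['frame']; f=load('top')['frame']
r=lambda a:cv2.resize(a,(400,500),interpolation=2)
im=np.hstack([r(g[140:195,355:399]),r(g[140:195,264:308])])
cv2.imwrite('pics/p.png',im[...,::-1])
for n in('side','top'):
    F=load(n); c=cloud(F); h=cv2.cvtColor(F['frame'],cv2.COLOR_RGB2HSV)
    m=(h[...,0]<25)&(h[...,1]>140)&(np.abs(c[...,0]-.5686)<.07)&(np.abs(c[...,1]+.089)<.07)&(c[...,2]>.19)&(c[...,2]<.285)
    a=np.radians(15.3); q=c[m]-[.5686,-.089,.2409]; A=q[:,:2]@[np.cos(a),np.sin(a)]*1000; L=q[:,:2]@[-np.sin(a),np.cos(a)]*1000
    print(n,m.sum(),[np.percentile(v,[3,25,50,75,97]).round(1).tolist() for v in (A,L,q[:,2]*1000)])
    pn=c[m]; pn=pn[np.isfinite(pn).all(1)]; print(np.linalg.svd(pn-pn.mean(0))[2][2] if len(pn)>10 and len(pn)<2000 else '')
E
```

```text
side 299 [[-18.0, -10.9, -3.2, 4.9, 12.4], [-4.1, 19.2, 23.8, 27.1, 32.0], [-17.1, -0.5, 16.2, 30.9, 35.8]]
[ 0.58435186 -0.75512561 -0.2971838 ]
top 203 [[-16.6, -9.1, -0.8, 8.0, 15.9], [6.8, 13.0, 18.1, 23.3, 28.5], [22.9, 27.3, 29.1, 30.6, 32.3]]
[-0.08901268  0.23737659  0.96733091]
```

View pics/p.png

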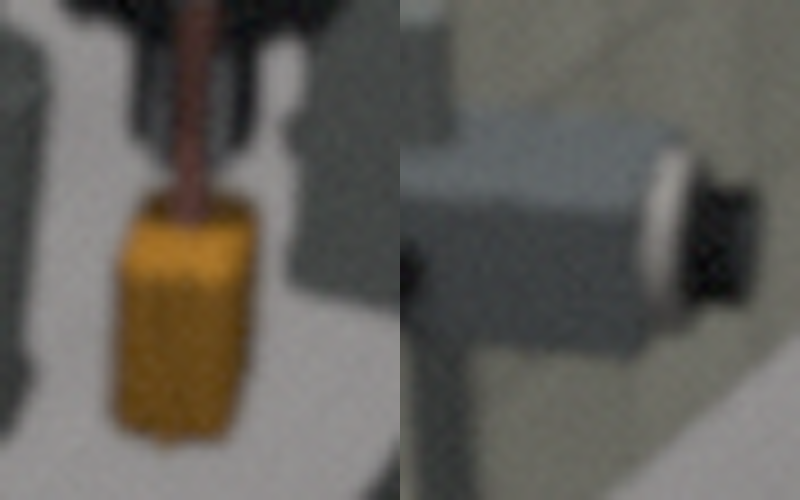

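```bash
python3 - <<'E'
from h import *
a=np.radians(15.3); ax=np.array([np.cos(a),np.sin(a),0]); la=np.array([-np.sin(a),np.cos(a),0]); o=np.array([.5686,-.089,.2409])
for n in('side','top'):
    F=load(n); c=cloud(F); h=cv2.cvtColor(F['frame'],cv2.COLOR_RGB2HSV)
    m=(h[...,0]<25)&(h[...,1]>140)&(np.linalg.norm(c-o,axis=-1)<.07)
    q=(c[m]-o)*1000; A,L,Z=q@ax,q@la,q[:,2]
    s=(abs(A)<15)&(L>2)&(L<27)&(Z>22) if n=='top' else (abs(A)<15)&(Z<24)&(L>15)
    M=np.c_[A,L if n=='top' else Z,np.ones(len(A))][s]; v=(Z if n=='top' else L)[s]
    k=np.linalg.lstsq(M,v,rcond=None)[0]; res=v-M@k; print(n,s.sum(),'slopes deg',np.degrees(np.arctan(k[:2])).round(2),'off',k[2].round(1),res.std().round(2))
    P=np.array([o+.001*(i*ax+j*la+w*np.array([0,0,1])) for i,j,w in [(-19,28,31),(19,28,31),(19,28,-31),(-19,28,-31),(-19,-28,31),(19,-28,31)]])
    Rm=rot(F).T; px=cv2.projectPoints(P,Rm,-Rm@np.array(F['position']),np.array(F['intrinsics']),np.array(F['distortion']))[0].reshape(-1,2)
    print(((px-[354.5,139.5])*9.09).round().tolist() if n=='side' else px.round(1).tolist())
    if n=='top': cv2.imwrite('pics/t.png',cv2.resize(F['frame'][240:310,390:460],None,fx=8,fy=8,interpolation=2)[...,::-1]); print('crop',((px-[389.5,239.5])*8).round().tolist())
E
```

```text
side 160 slopes deg [ 2.26 -0.26] off 26.1 3.49
[[240.0, 284.0], [108.0, 270.0], [101.0, 460.0], [230.0, 474.0], [266.0, 197.0], [138.0, 184.0]]
top 163 slopes deg [  1.83 -11.72] off 33.5 3.34
[[409.4, 269.7], [403.7, 250.7], [398.6, 252.9], [404.0, 270.7], [437.3, 261.6], [431.4, 242.7]]
crop [[160.0, 241.0], [114.0, 89.0], [73.0, 107.0], [116.0, 250.0], [382.0, 177.0], [335.0, 26.0]]
```

View pics/t.png

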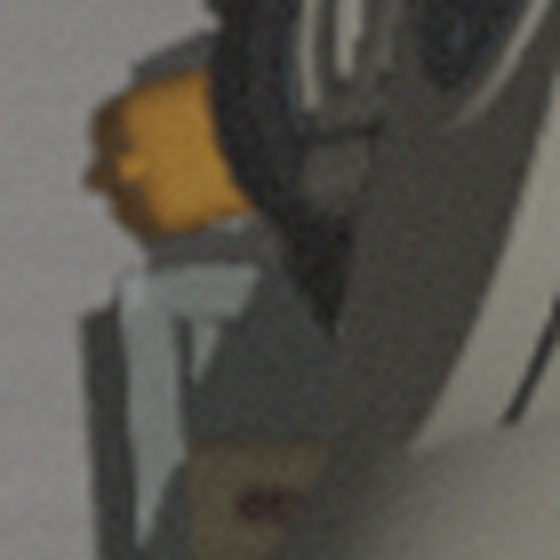

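The parcel hangs upright. Its observed edges match the predicted pose in both views, allowing for the rounded edges and a small camera bias it shares with the lens. The other parcels and the lid are in place, so I'm handing it in.

```bash
python3 -c "
from rig import bot
print(bot.close_job())"
```

```text
the job is handed in; nothing more can be done
None
```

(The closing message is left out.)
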